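# Hang up the brush washer, then hold the materials chest's sprung lid just below balance

### The job

The teacher needs both hands in the paint chest: take the brush washer off its lid and hang it by its wire handle on the free hook of the brush rack. Then take the lid by its front handle, lift it a little past its balance point so that you feel the springs take over, and ease it back to just below that point, where it weighs next to nothing but will still close by itself when it is let go. Move the lid gently, never letting it fly up or fall, leave the pot, mug and jar where they stand, and finish while still holding the lid steady there with the gripper, nothing else propping it.

Things in the scene. Friction and masses are not known exactly. Their poses are not given: they have to be found in the camera images.
- chest: wooden artist's materials chest with brass corners, fixed, 210 (x) by 300 (y) by 115 mm high, lid shut. Origin: centre of its underside; front, with the handle, on its -x side; z up. Walls 100 mm high; the 15 mm lid lies on top, hinged along the far (+x) top edge.
- lid (a joint): opening of the chest's lid, rad: 0 = shut (start), grows as its front edge rises, stop at 1.75. Hinge springs carry part of its 0.8 kg. Balance point 0.80 rad (46 deg): let go below it the lid falls shut, above it rises by itself to the stop. At the handle lifting takes about 0.9 N at first, nothing at the balance point, within 0.1 rad of it under 0.3 N either way. Next to no hinge friction.
- lid_handle (a point): grip point of the lid's brass bow handle: a U of 9 mm rod standing out 48 mm from the middle of the lid's front edge, at half its thickness (107.5 mm up when shut). Its two legs run along chest x, 49 mm apart over their outsides; this point lies midway between them, 26 mm out from the lid, 236 mm from the hinge line and 7.5 mm above it. Legs gripped along chest y can turn. x points to the hinge.
- lid_hinge (a point): point on the lid's hinge line, in the middle of the chest's far top edge, 100 mm above the table; the hinge line runs along chest y
- washer: stainless brush washer, empty, lidded: can 75 mm across, 72 mm high, with a stiff wire bail fixed upright over it; about 0.26 kg; starts on the chest's lid. Origin: centre of its underside; z up. The bail (7 mm wire, top 150 mm up) lies in the washer's y-z plane: two upright legs 96 to 132 mm up, 54 mm apart over their outsides, an arch on top; below 96 mm it spreads to 86 mm at the can's sides.
- washer_bail (a point): underside of the top of the bail's arch, where it hangs on a hook: 143 mm above the can's underside, on its axis
- rack: wooden brush rack, fixed: base 130 (x) by 260 (y) by 18 mm, end posts 210 mm high, a 16 mm bar along y 198 mm up, 35 mm to +x of the origin, brushes hanging under it 70 and 90 mm either side. From the bar's middle an empty steel hook (8 mm wire) reaches to -x, dips to its seat and turns up at the tip (end 211 mm up, 93 mm from the bar). Nothing above the bar. Origin: centre of the underside; z up.
- hook_seat (a point): top of the hook's wire at its lowest point, the seat for a handle: 194 mm above the table, 40 mm to the -x of the rack's origin, 18 mm inside and 17 mm below the end of the hook's upturned tip
- brush_pot: brown cardboard tube 80 mm across and 125 mm high with brushes standing in it to 200 mm; bystander. Origin: centre of its underside, z up
- glass_mug: amber glass mug, 74 mm across and 85 mm high; bystander. Origin: centre of its underside, z up
- paint_jar: small paint jar with a white cap and a red band, 58 mm across and 75 mm high; bystander. Origin: centre of its underside, z up
Things that resemble listed ones, but are neither listed nor needed, are in the scene too. What is shaped like the washer but red is not meant.

How it is judged:
On the way, in this order (a step that is already met when the one before it is completed fails the run):
1. the washer hangs by its bail on the rack's hook, let go, with the lid still shut (distance between washer_bail and hook_seat below 0.02 m and contact force between washer and rack above 1 N and contact force between washer and the fingers below 0.05 N and value of joint lid below 0.1 rad), for 0.3 s.
2. the lid is raised past its balance point (beyond 0.83 rad) with the fingers on it (value of joint lid above 0.83 rad and contact force between the fingers and lid above 0.08 N), for 0.2 s.
At the end, for the whole second after the job is handed in: The lid is still (under 0.05 rad/s) at 0.58 to 0.78 rad, just below its 0.80 rad balance point, held by the fingers (over 0.08 N) with nothing else touching it; the washer hangs on the rack's hook, bail within 20 mm of the seat, tilted under 0.35 rad, not touched by the arm (value of joint lid between 0.58 and 0.78 rad and velocity of joint lid between -0.05 and 0.05 rad/s and contact force between the fingers and lid above 0.08 N and contact force between lid and washer below 0.05 N and contact force between lid and brush_pot below 0.05 N and contact force between lid and glass_mug below 0.05 N and contact force between lid and paint_jar below 0.05 N and distance between washer_bail and hook_seat below 0.02 m and contact force between washer and rack above 1 N and angle between washer's own z axis and vertical below 0.35 rad and contact force between washer and the arm below 0.05 N); the arm keeps its last pose, push and grip.
It fails at once if the lid flies up (beyond 1.2 rad) (value of joint lid above 1.2 rad).
It fails at once if the lid is flung up or falls (faster than 2.5 rad/s) (velocity of joint lid above 2.5 rad/s or velocity of joint lid below -2.5 rad/s).
It fails at once if the brush pot, mug or jar is shifted more than 30 mm or tipped (distance of any of brush_pot, glass_mug, paint_jar from where it was at the start of the episode above 0.03 m or angle between any of brush_pot, glass_mug, paint_jar's own z axis and vertical above 0.4 rad).
It also fails if it takes over 69 s, if anything falls off the work surface, if the arm or the gripper's body presses on something with over 40 N, if the wrist force passes 120 N, or if a joint passes its speed limit or range.

### The arm

A 6-joint arm with a two-finger parallel gripper is mounted at the origin on the work surface. World frame = base frame: x ahead of the robot, y to its left, z up, the work surface at z = 0. Lengths are in m, angles in rad, forces in N, time in s.
With the tool pointing down it reaches from about 0.375 to 0.9 m from the base axis. Payload 3.1 kg.
Tool frame: the origin (TCP) lies between the finger pads; the fingertips stand 11 mm ahead of it and the grasp point (between the pads) lies 8 mm behind it; z points along the fingers, y is the line along which they close (so a half turn about z gives the same grasp; the last joint's range is limited). The gripper opens to 87 mm and grips with 3 to 60 N. Pads are 19 mm wide; open, the fingers measure 117 mm over their backs; the gripper's body (75 mm by 190 mm) begins 51 mm behind the grasp point.
Start: joints at [-1.427, 0.527, 1.433, -0, 1.181, -0.178], TCP at [0.198, -0.593, 0.234] pointing down, gripper open.
Joint ranges: [-3.08, 3.08], [-0.75, 2.2], [0.22, 2.44], [-1.43, 4.57], [0, 2.65], [-2.85, 2.85]. Speed limits (rad/s): [2.79, 2.79, 3.14, 3.14, 3.14, 3.14].

### API

Orientations are given as a unit quaternion [x, y, z, w].
In Python, from rig import get_obs, camera, hand_in gives the robot as it stands.
- The arm moves only by the shell command python3 -m pendant 'ROWS' [FORCE]. ROWS is JSON, a list that holds one entry, the list of rows, each a list of 7 numbers: the shift along the tool's x, y, z in m, then the turn, a rotation vector about the tool's x, y, z in degrees, then the opening, from 0 (shut) to 1 (fully open). In form: [[[x, y, z, ax, ay, az, fingers], ...]]. A call has exactly 5 rows; each row shifts and turns the commanded pose from where the row before left it, along the tool's axes as they then stand; what a row does not reach is not made up. A row lasts 1/8 s, in which the tool goes at most 62.5 mm and 10.7 degrees, less where a joint would pass 70% of its speed; a pose out of reach is approached as far as the arm can. A call with a gripper value outside its range is refused whole. The fingers move at their own pace and stop on an object; FORCE is the grip in N (left out, the last holds). Time passes only in rows, so rows that do not move let the fingers close, or fill a call up. It gives the time, the measured TCP pose, the force, the opening and the grip force at its end, in the units of the state.
- get_obs(): the state, without advancing time (a new reading comes with each control period).
- camera(name): name is "scene" or "top" or "wrist"; returns a dict with "img" (384x512x3 uint8, red, green, blue), "intrinsics" (3x3 intrinsics, pixels), "R" (3x3) and "t" (3): a world point X has camera coordinates R X + t; the wrist camera has in their place "T_tool_cam" (4x4, takes a point from camera to tool coordinates, whose origin is the TCP and whose axes are the flange's). Camera axes: x right, y down, z forward; pixel columns grow to the right and rows downward; lengths in m; the calibration is good to about 2 mm. A picture is of the moment at which its call begins: read the wrist's pose just before it. There is no depth.
- hand_in(): hands the job in; it is judged then, once.
The state is a dict: "time": time; "q": joint angles; "joint_velocities": joint speeds; "joint_torque": joint torques, N m; "position": TCP position; "tool_rot": TCP orientation; "ft_force": force on the tool from outside, world axes, zero at the start; "moment": the same for the moment, N m; "grip_width": finger opening in m; "grip_force": force on a finger pad.
Only numpy, scipy, OpenCV 4.12 (cv2) and the standard library are available. Lean on these libraries where they do the work, as an engineer would, in place of code of your own. Each camera call takes 0.05 s, during which the arm holds its last target. There are 200 camera calls.

## Working session

There is one attempt and no reset: what is moved stays moved. The work goes in short steps, Python scripts to look and compute and a shell command to move; the robot and the scene stay as the last step left them, time stands still between calls to the robot, and variables do not carry over. Pictures are saved under pics/ and viewed, at most 12 in all, crops included, and the job is handed in when it is done.

```bash
mkdir -p pics; ls; cat > h.py <<'E'
import numpy as np,cv2
from rig import get_obs,camera
from scipy.spatial.transform import Rotation as Ro
def snap(n,f):
    o=get_obs();c=camera(n);cv2.imwrite('pics/'+f,cv2.cvtColor(c['img'],cv2.COLOR_RGB2BGR));np.savez('pics/'+f+'.npz',pos=o['position'],rot=o['tool_rot'],**c);return c
def ray(c,u,v):
    d=np.linalg.inv(c['intrinsics'])@[u,v,1.];R=c['R'];return -R.T@c['t'],R.T@d
def onz(c,u,v,z):
    o,d=ray(c,u,v);return o+d*(z-o[2])/d[2]
def proj(c,X):
    p=c['intrinsics']@(c['R']@np.array(X,float)+c['t']);return p[:2]/p[2]
E
python3 - <<'E'
from h import *
a=snap('scene','s0.png');b=snap('top','t0.png')
for c in(a,b):print(np.round(-c['R'].T@c['t'],3),np.round(c['intrinsics'][0],0))
o=get_obs();print(o)
E
```

```text
pics
[ 1.069 -0.259  0.916] [368.   0. 258.]
[0.403 0.114 1.228] [388.   0. 255.]
{'time': 0.1, 'q': array([-1.42652484e+00,  5.28373204e-01,  1.43374940e+00, -2.38385364e-05,
        1.18140482e+00, -1.78460780e-01]), 'joint_velocities': array([-0.0013478 , -0.00087517, -0.00449246, -0.00041789,  0.0005706 ,
        0.00020893]), 'joint_torque': array([-5.78952404e-04, -4.40985918e+01, -1.77150089e+01,  6.35712733e-02,
        5.33786381e-02, -2.85761729e-05]), 'position': array([ 0.1981776 , -0.59208675,  0.23267735]), 'tool_rot': array([ 9.87007522e-01,  1.60671142e-01,  5.51531804e-06, -9.67433146e-04]), 'ft_force': array([-0.04316782, -0.00436081,  0.37692012]), 'moment': array([-0.02971249, -0.04823137,  0.01256208]), 'grip_force': 0.0, 'grip_width': 0.08703195082237551}
```

View pics/s0.png

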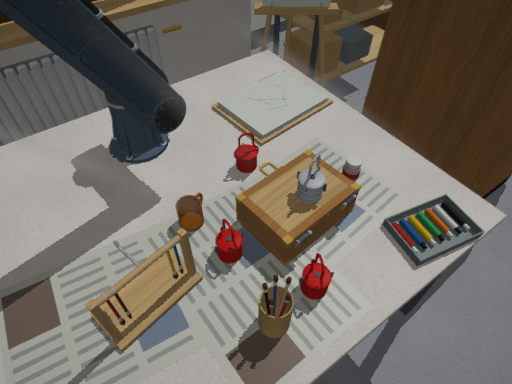

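View pics/t0.png

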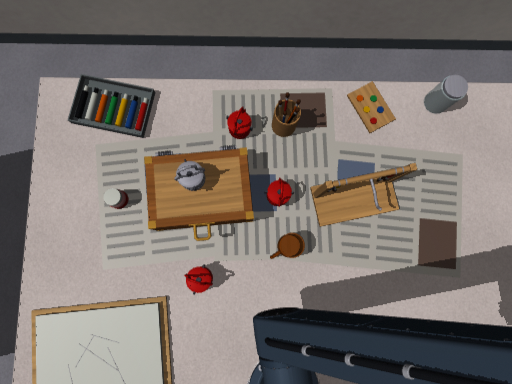

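Seen: the steel washer is on the chest lid at top (190,175) / scene (311,185). Possible confusions are the red washers at top (240,124), (279,192), (199,279) and the grey flask at (446,94). By description I choose the steel one on the lid. The rack is at top (358,195) with its hook near (377,193). The handle is at top (203,231). I'll check all of this in one close crop.

```bash
python3 - <<'E'
import cv2,numpy as np
s=cv2.imread('pics/s0.png');t=cv2.imread('pics/t0.png')
def cr(i,x,y,w,h,W,H):return cv2.resize(i[y:y+h,x:x+w],(W,H),interpolation=cv2.INTER_CUBIC)
a=np.hstack([cr(t,140,140,120,105,400,350)[:300],cr(t,300,150,120,90,400,300)])
b=np.hstack([cr(s,230,140,133,100,400,300),cr(s,80,225,133,100,400,300)])
cv2.imwrite('pics/c1.png',np.vstack([a,b]))
E
```

```text
(no output)
```

View pics/c1.png

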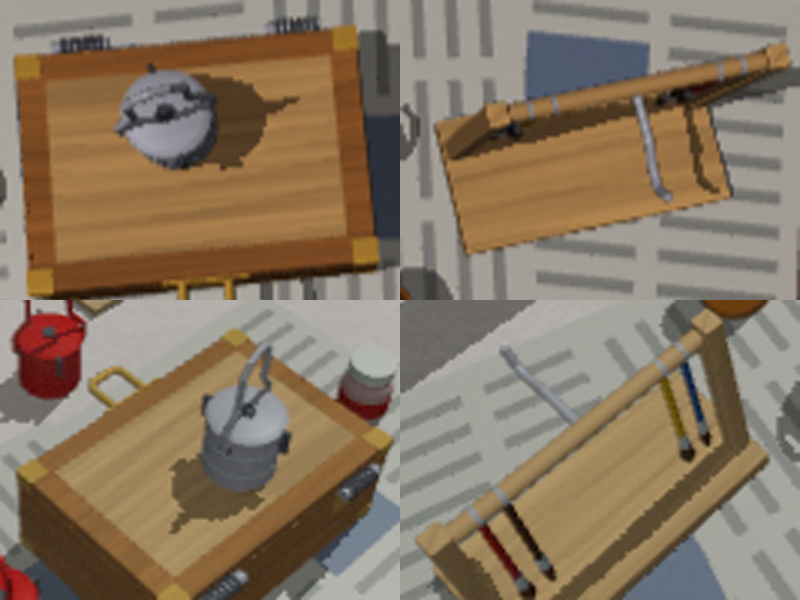

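The crop confirms it: a steel can with bail on the chest lid, can top at about top px (190,174) and arch at scene px (318,157). The hook tip is at top px (380,208) and scene px (116,242), and the bow handle is at top px (203,232).

```bash
python3 - <<'E'
from h import *
s=dict(np.load('pics/s0.png.npz'));t=dict(np.load('pics/t0.png.npz'))
P=[onz(t,u,v,.115)for u,v in[(144.5,156.5),(245.9,148.4),(254,220.4),(148.4,228.2)]]
for p in P:print(p.round(3))
c=np.mean(P,0);d1=P[0]+P[3]-P[1]-P[2];d2=P[0]+P[1]-P[2]-P[3]
print('chest c',c,'y-len',np.linalg.norm(d1)/2,'x-len',np.linalg.norm(d2)/2,'yaw',np.degrees(np.arctan2(-d1[0],d1[1])),np.degrees(np.arctan2(d2[1],d2[0])))
print('ears mid z.18',onz(t,189.5,174.2,.18), 'earL',onz(t,175.1,178.4,.18),'earR',onz(t,203.6,169,.18),'disc .187',onz(t,190,174,.187),'arch scene',onz(s,318,156.6,.262))
print('tip top',onz(t,380.1,208.5,.211),'scene',onz(s,115.7,241.7,.211))
print('bar L,R',onz(t,327,182,.2),onz(t,412,166,.2),'hookroot',onz(t,371.4,180,.2))
Q=[onz(t,*q,.018)for q in[(300+(469-400)/3.333,150+253/3.333),(300+(732-400)/3.333,150+194/3.333),(300+(437-400)/3.333,150+125/3.333)]]
for q in Q:print('base',q.round(3))
for n,q in[('mug',(289,244)),('pot',(286,120)),('jar',(112,198))]:print(n,onz(t,*q,.08))
print('handle end',onz(t,202,239,.1075))
E
```

```text
[0.677 0.41  0.115]
[0.704 0.114 0.115]
[0.492 0.09  0.115]
[0.468 0.39  0.115]
chest c [0.58533655 0.2512609  0.115     ] y-len 0.29906593138545573 x-len 0.21186280979362748 yaw 4.808165285243346 6.065079471011712
ears mid z.18 [0.6124301  0.26849088 0.18      ] earL [0.6004746  0.30736026 0.18      ] earR [0.62724725 0.23030002 0.18      ] disc .187 [0.61159354 0.26611841 0.187     ] arch scene [0.6136649  0.27644432 0.262     ]
tip top [ 0.51680555 -0.2427733   0.211     ] scene [ 0.51975233 -0.24075593  0.211     ]
bar L,R [ 0.58942853 -0.10528907  0.2       ] [ 0.6353588 -0.340259   0.2      ] hookroot [ 0.59569153 -0.22653558  0.2       ]
base [ 0.483 -0.121  0.018]
base [ 0.54  -0.373  0.018]
base [ 0.604 -0.093  0.018]
mug [ 0.4254164  -0.01370967  0.08      ]
pot [ 0.80491398 -0.00882498  0.08      ]
jar [0.55917936 0.50958472 0.08      ]
handle end [0.4385075 0.2384252 0.1075   ]
```

```bash
cat >> h.py <<'E'
def go(p,yaw):
    "deltas in tool axes (before turn), turn az deg; yaw = direction of tool y, deg from world +y, mod 180, tool down"
    o=get_obs();R=Ro.from_quat(o['tool_rot']).as_matrix()
    d=R.T@(np.array(p)-o['position']);y=R[:,1];cur=np.degrees(np.arctan2(-y[0],y[1]))
    t=(yaw-cur+90)%180-90 # world yaw turn
    # shift if turn done first (tool z is down: az=-turn)
    R2=Ro.from_rotvec([0,0,np.radians(t)]).as_matrix()@R
    d2=R2.T@(np.array(p)-o['position'])
    print('t',round(o['time'],2),'pos',o['position'].round(4),'cur yaw',cur.round(1),'shift',(d*1000).round(1),'az',round(-t,1),'shift after turn',(d2*1000).round(1),'tilt',np.degrees(np.arccos(-R[2,2])).round(2),'q6',o['q'].round(2),'w',round(o['grip_width'],4),'F',o['ft_force'].round(2))
E
python3 - <<'E'
from h import *
go([.613,.27,.40],19)
print(camera('wrist')['T_tool_cam'].round(3))
E
```

```text
t 0.1 pos [ 0.1982 -0.5921  0.2327] cur yaw -161.5 shift [ 666.9 -686.3 -165.8] az -0.5 shift after turn [ 672.9 -680.4 -165.8] tilt 0.11 q6 [-1.43  0.53  1.43 -0.    1.18 -0.18] w 0.087 F [-0.04 -0.    0.38]
[[ 0.    -0.967 -0.254  0.071]
 [ 1.     0.    -0.    -0.001]
 [ 0.    -0.254  0.967 -0.15 ]
 [ 0.     0.     0.     1.   ]]
```

```bash
python3 -m pendant '[[[0,0,-0.055,0,0,0,1],[0,0,-0.055,0,0,0,1],[0,0,-0.055,0,0,0,1],[0.035,-0.036,0,0,0,0,1],[0.035,-0.036,0,0,0,0,1]]]'
python3 -m pendant '[[[0.04,-0.042,0,0,0,0,1],[0.04,-0.042,0,0,0,0,1],[0.04,-0.042,0,0,0,0,1],[0.04,-0.042,0,0,0,0,1],[0.04,-0.042,0,0,0,0,1]]]'
python3 -m pendant '[[[0.04,-0.042,0,0,0,0,1],[0.04,-0.042,0,0,0,0,1],[0.04,-0.042,0,0,0,0,1],[0.04,-0.042,0,0,0,0,1],[0.04,-0.042,0,0,0,0,1]]]'
python3 -m pendant '[[[0.04,-0.042,0,0,0,0,1],[0.04,-0.042,0,0,0,0,1],[0.03,-0.03,0,0,0,0,1],[0.02,-0.02,0,0,0,0,1],[0,0,0,0,0,0,1]]]'
python3 - <<'E'
from h import *
go([.613,.27,.40],19)
snap('wrist','w1.png')
E
```

```text
time: 0.78
position: [0.242, -0.5015, 0.399]
tool_rot: [0.987, 0.16, 0.0, 0.001]
ft_force: [1.6, 0.8, -0.3]
grip_width: 0.0873
grip_force: 0.0
time: 1.4
position: [0.3652, -0.2377, 0.3984]
tool_rot: [0.987, 0.16, 0.0, -0.0]
ft_force: [1.1, 0.1, 0.2]
grip_width: 0.0869
grip_force: 0.0
time: 2.02
position: [0.4883, 0.0249, 0.3985]
tool_rot: [0.987, 0.161, -0.0, 0.0]
ft_force: [0.5, -0.8, 0.5]
grip_width: 0.0869
grip_force: 0.0
time: 2.65
position: [0.5689, 0.193, 0.3976]
tool_rot: [0.987, 0.162, -0.001, -0.0]
ft_force: [1.1, -0.9, -0.7]
grip_width: 0.0869
grip_force: 0.0
t 2.65 pos [0.5689 0.193  0.3976] cur yaw -161.3 shift [ 66.5 -58.9  -2.5] az -0.3 shift after turn [ 66.8 -58.5  -2.5] tilt 0.07 q6 [0.14 0.36 1.26 0.   1.52 1.39] w 0.0869 F [ 1.13 -0.94 -0.68]
```

View pics/w1.png

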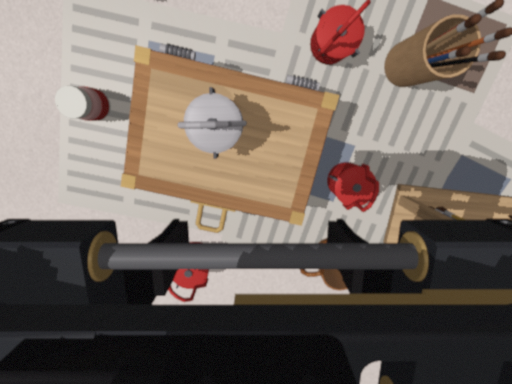

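The wrist view shows the steel washer at about (213,124), its bail lying along image rows so the tool yaw already matches. Lid corners are near (142,54), (331,100), (298,217) and (128,181), and the bow handle is at (210,217).

```bash
cat >> h.py <<'E'
def wcam(f):
    c=dict(np.load('pics/'+f+'.npz'));T=np.eye(4);T[:3,:3]=Ro.from_quat(c['rot']).as_matrix();T[:3,3]=c['pos']
    M=np.linalg.inv(T@c['T_tool_cam']);c['R']=M[:3,:3];c['t']=M[:3,3];return c
E
python3 - <<'E'
from h import *
c=wcam('w1.png')
for n,u,v,z in[('earL',180,125,.18),('earR',245,125,.18),('mid',212.5,125,.18),('arch',213,124.5,.262),('c1',137,47,.115),('c2',340,95,.115),('c3',300,224,.115),('c4',122,184,.115),('hL',199,215,.1075),('hR',226,219,.1075),('hend',209,232,.1075)]:print(n,onz(c,u,v,z).round(4))
P=[onz(c,*p,.115) for p in[(137,47),(340,95),(300,224),(122,184)]]
d1=P[0]+P[3]-P[1]-P[2];d2=P[0]+P[1]-P[2]-P[3]
print(np.mean(P,0),np.linalg.norm(d1)/2,np.linalg.norm(d2)/2,np.degrees(np.arctan2(-d1[0],d1[1])),np.degrees(np.arctan2(d2[1],d2[0])))
# zoomed bail column profile
g=cv2.cvtColor(cv2.imread('pics/w1.png'),cv2.COLOR_BGR2GRAY);cr=cv2.resize(g[85:165,170:260],(720,640),interpolation=cv2.INTER_CUBIC);cv2.imwrite('pics/z1.png',cr)
E
```

```text
earL [0.5988 0.3095 0.18  ]
earR [0.6256 0.2302 0.18  ]
mid [0.6122 0.2698 0.18  ]
arch [0.6181 0.2575 0.262 ]
c1 [0.6768 0.4108 0.115 ]
c2 [0.7095 0.1131 0.115 ]
c3 [0.5011 0.0966 0.115 ]
c4 [0.4736 0.3908 0.115 ]
hL [0.4595 0.2607 0.1075]
hR [0.4673 0.2157 0.1075]
hend [0.4355 0.2363 0.1075]
[0.59025386 0.2528429  0.115     ] 0.29743411607206904 0.20661229216433719 5.813749441707562 5.068635051368305
```

View pics/z1.png

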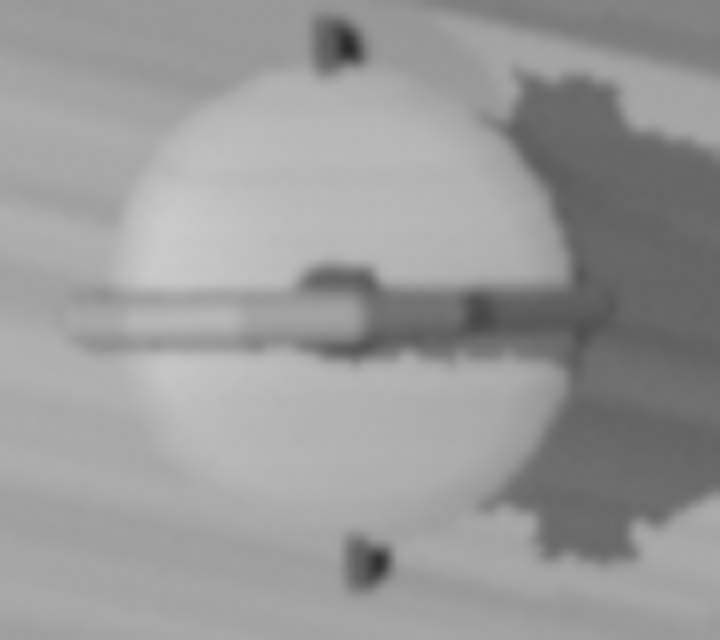

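```bash
python3 - <<'E'
from h import *
c=wcam('w1.png');s=dict(np.load('pics/s0.png.npz'));t=dict(np.load('pics/t0.png.npz'))
for o in[(.6122,.2698),(.612,.273)]:
  yv=np.array([-np.sin(np.radians(18.7)),np.cos(np.radians(18.7)),0])
  for n,cc in(('w',c),('s',s),('t',t)):
    print(o,n,[(k,proj(cc,np.array([*o,.115+h])+yv*a).round(1)) for k,h,a in(('arch',.1465,0),('earL',.06,.043),('earR',.06,-.043),('legL',.13,.0235),('legR',.13,-.0235),('cap',.072,0))])
E
```

```text
(0.6122, 0.2698) w [('arch', array([199.7, 126.2])), ('earL', array([180.2, 125. ])), ('earR', array([246.1, 124.9])), ('legL', array([180.7, 125.9])), ('legR', array([225. , 125.9])), ('cap', array([211.6, 125.1]))]
(0.6122, 0.2698) s [('arch', array([315.7, 157.5])), ('earL', array([319. , 171.1])), ('earR', array([303.4, 189.9])), ('legL', array([319.2, 157. ])), ('legR', array([310.3, 167.3])), ('cap', array([312. , 177.3]))]
(0.6122, 0.2698) t [('arch', array([184.4, 167.9])), ('earL', array([174.2, 179.5])), ('earR', array([204.2, 169.8])), ('legL', array([176.6, 172.1])), ('legR', array([194.1, 166.5])), ('cap', array([188.6, 173.8]))]
(0.612, 0.273) w [('arch', array([196.5, 125.4])), ('earL', array([177.8, 124.3])), ('earR', array([243.7, 124.3])), ('legL', array([177.7, 125.1])), ('legR', array([222. , 125.1])), ('cap', array([209.2, 124.4]))]
(0.612, 0.273) s [('arch', array([316.5, 156.9])), ('earL', array([319.8, 170.6])), ('earR', array([304.2, 189.4])), ('legL', array([320.1, 156.4])), ('legR', array([311.2, 166.8])), ('cap', array([312.8, 176.8]))]
(0.612, 0.273) t [('arch', array([183.1, 168. ])), ('earL', array([173.1, 179.5])), ('earR', array([203.1, 169.9])), ('legL', array([175.4, 172.2])), ('legR', array([192.9, 166.6])), ('cap', array([187.5, 173.8]))]
```

```bash
python3 -m pendant '[[[0.033,-0.029,0,0,0,0,1],[0.033,-0.029,0,0,0,0,1],[0,0,0.03,0,0,0,1],[0,0,0.03,0,0,0,1],[0,0,0.03,0,0,0,1]]]'
python3 - <<'E'
from h import *
go([.613,.27,.226],19)
E
```

```text
time: 3.32
position: [0.6125, 0.2657, 0.3078]
tool_rot: [0.987, 0.16, -0.0, 0.0]
ft_force: [0.5, 0.0, 0.2]
grip_width: 0.0873
grip_force: 0.0
t 3.33 pos [0.6125 0.2657 0.3078] cur yaw -161.6 shift [ 1.9 -3.9 81.8] az -0.6 shift after turn [ 1.9 -3.9 81.8] tilt 0.05 q6 [ 0.24  0.52  1.23 -0.    1.39  1.49] w 0.0873 F [0.51 0.   0.24]
```

```bash
python3 -m pendant '[[[0.001,-0.003,0.02,0,0,0,1],[0,0,0.02,0,0,0,1],[0,0,0.02,0,0,0,1],[0,0,0.021,0,0,0,1],[0,0,0,0,0,0,1]]]'
python3 -m pendant '[[[0,0,0,0,0,0,0.55],[0,0,0,0,0,0,0.4],[0,0,0,0,0,0,0.4],[0,0,0,0,0,0,0.4],[0,0,0,0,0,0,0.4]]]' 25
python3 - <<'E'
from h import *
go([.613,.27,.226],19)
E
```

```text
time: 3.95
position: [0.6114, 0.2686, 0.2258]
tool_rot: [0.987, 0.16, -0.003, 0.0]
ft_force: [-0.7, -0.1, 0.0]
grip_width: 0.0868
grip_force: 0.0
time: 4.58
position: [0.6132, 0.2702, 0.228]
tool_rot: [0.987, 0.161, 0.0, 0.0]
ft_force: [-0.7, -1.1, 2.1]
grip_width: 0.0529
grip_force: 25.0
t 4.58 pos [0.6132 0.2702 0.228 ] cur yaw -161.5 shift [-0.3  0.1  2. ] az -0.5 shift after turn [-0.3  0.1  2. ] tilt 0.06 q6 [ 0.25  0.6   1.32 -0.    1.23  1.5 ] w 0.0529 F [-0.67 -1.13  2.11]
```

```bash
python3 -m pendant '[[[0,0,-0.01,0,0,0,0.4],[0,0,-0.02,0,0,0,0.4],[0,0,-0.03,0,0,0,0.4],[0,0,-0.04,0,0,3,0.4],[0,0,-0.04,0,0,3,0.4]]]'
python3 - <<'E'
from h import *
go([.480,-.251,.36],12.5)
E
```

```text
time: 5.2
position: [0.6122, 0.2706, 0.3682]
tool_rot: [0.994, 0.108, -0.001, -0.0]
ft_force: [0.3, -0.0, -3.2]
grip_width: 0.0531
grip_force: 25.0
t 5.2 pos [0.6122 0.2706 0.3682] cur yaw -167.6 shift [-241.2  481.     8.5] az -0.1 shift after turn [-242.   480.6    8.5] tilt 0.11 q6 [0.25 0.49 1.13 0.   1.53 1.6 ] w 0.0531 F [ 0.33 -0.04 -3.22]
```

```bash
python3 -m pendant '[[[-0.01,0.02,0,0,0,0,0.4],[-0.02,0.04,0,0,0,0,0.4],[-0.02,0.04,0,0,0,0,0.4],[-0.02,0.04,0,0,0,0,0.4],[-0.02,0.04,0,0,0,0,0.4]]]'
python3 -m pendant '[[[-0.02,0.04,0,0,0,0,0.4],[-0.02,0.04,0,0,0,0,0.4],[-0.02,0.04,0,0,0,0,0.4],[-0.02,0.04,0,0,0,0,0.4],[-0.02,0.04,0,0,0,0,0.4]]]'
python3 -m pendant '[[[-0.02,0.04,0,0,0,0,0.4],[-0.02,0.04,0,0,0,0,0.4],[-0.01,0.02,0,0,0,0,0.4],[0,0,0,0,0,0,0.4],[0,0,0,0,0,0,0.4]]]'
python3 - <<'E'
from h import *
go([.480,-.251,.215],12.5)
snap('scene','s1.png');snap('top','t1.png')
s=cv2.imread('pics/s1.png')[190:350,60:260];t=cv2.imread('pics/t1.png')[130:290,300:500]
cv2.imwrite('pics/c2.png',np.vstack([cv2.resize(s,None,fx=2,fy=2,interpolation=2) if 0 else cv2.resize(s,(375,300)),cv2.resize(t,(375,300))]))
snap('wrist','w2.png')
E
```

```text
time: 5.82
position: [0.5631, 0.0742, 0.3674]
tool_rot: [0.994, 0.109, -0.0, -0.0]
ft_force: [0.6, -0.4, -3.3]
grip_width: 0.0525
grip_force: 25.0
time: 6.45
position: [0.5089, -0.1426, 0.3676]
tool_rot: [0.994, 0.109, -0.0, -0.0]
ft_force: [0.3, -1.3, -3.5]
grip_width: 0.053
grip_force: 25.0
time: 7.08
position: [0.4823, -0.2491, 0.3674]
tool_rot: [0.994, 0.109, -0.0, -0.001]
ft_force: [0.1, 0.0, -2.9]
grip_width: 0.053
grip_force: 25.0
t 7.08 pos [ 0.4823 -0.2491  0.3674] cur yaw -167.5 shift [ -2.7   1.6 152.4] az 0.0 shift after turn [ -2.7   1.6 152.4] tilt 0.09 q6 [-0.68  0.28  1.45  0.    1.41  0.67] w 0.053 F [ 0.1   0.04 -2.88]
```

View pics/w2.png

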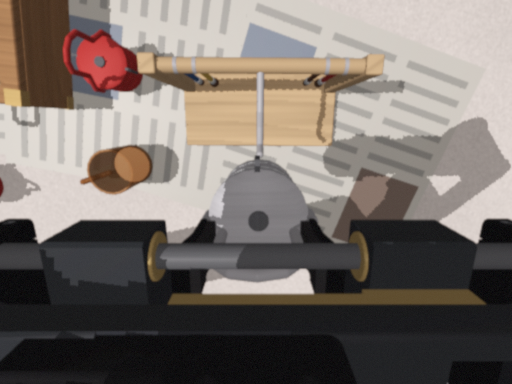

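The bar runs along the image rows (y≈65), so yaw is right. The hook goes from (261,72) to its tip at about (257,158), and the held washer hangs centred at (258,221).

```bash
python3 - <<'E'
from h import *
c=wcam('w2.png')
for n,u,v,z in[('tip',257,157,.208),('hook mid',260,115,.196),('root',261,72,.198),('barL',146,66,.2),('barR',375,66,.2)]:
  p=onz(c,u,v,z);R=Ro.from_quat(c['rot']).as_matrix();print(n,p.round(4),'tool mm',(R.T@(p-c['pos'])*1000).round(1))
E
```

```text
tip [ 0.5134 -0.2402  0.208 ] tool mm [ 31.9  -1.6 159.5]
hook mid [ 0.5584 -0.2336  0.196 ] tool mm [ 77.3   1.7 171.5]
root [ 0.6017 -0.2249  0.198 ] tool mm [121.5   2.7 169.5]
barL [ 0.5806 -0.1049  0.2   ] tool mm [ 127.  -119.   167.6]
barR [ 0.6334 -0.3412  0.2   ] tool mm [127.  123.1 167.5]
```

```bash
python3 -m pendant '[[[-0.024,0,0,0,0,0,0.4],[0,0,0.03,0,0,0,0.4],[0,0,0.045,0,0,0,0.4],[0,0,0.045,0,0,0,0.4],[0,0,0.03,0,0,0,0.4]]]'
python3 -m pendant '[[[0,0,0.02,0,0,0,0.4],[0,0,0,0,0,0,0.4],[0.015,0,0,0,0,0,0.4],[0.015,0,0,0,0,0,0.4],[0,0,0,0,0,0,0.4]]]'
python3 - <<'E'
from h import *
c=wcam('w2.png');R=Ro.from_quat(c['rot']).as_matrix();go(c['pos']+R@[.052,.0005,0.1714],12.5)
snap('scene','s2.png');snap('wrist','w3.png')
s=cv2.imread('pics/s2.png')[190:350,40:240];w=cv2.imread('pics/w3.png')[0:240,110:410]
cv2.imwrite('pics/c3.png',np.hstack([cv2.resize(s,(400,320)),cv2.resize(w,(400,320))]))
E
```

```text
time: 7.85
position: [0.4587, -0.2538, 0.2158]
tool_rot: [0.994, 0.11, -0.001, -0.001]
ft_force: [0.3, -0.2, -3.2]
grip_width: 0.0528
grip_force: 25.0
time: 8.48
position: [0.4906, -0.249, 0.1986]
tool_rot: [0.994, 0.11, 0.001, 0.001]
ft_force: [-0.7, 0.7, -2.3]
grip_width: 0.053
grip_force: 25.0
t 8.47 pos [ 0.4906 -0.249   0.1986] cur yaw -167.4 shift [44.2 -1.5  2.6] az 0.1 shift after turn [44.2 -1.6  2.6] tilt 0.2 q6 [-0.67  0.47  1.66  0.    1.01  0.68] w 0.053 F [-0.74  0.65 -2.3 ]
```

View pics/c3.png

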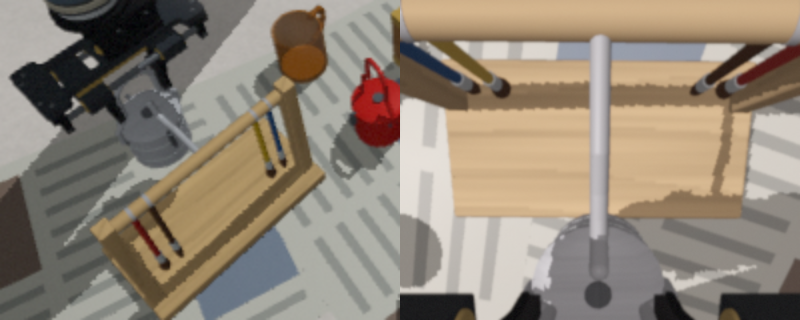

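The hook runs centred over the can, with its tip at wrist px about (258,204), still ahead of the bail.

```bash
python3 - <<'E'
from h import *
c=wcam('w3.png');R=Ro.from_quat(c['rot']).as_matrix()
for n,u,v,z in[('tip',258,207,.210),('root',259.5,30,.198)]:print(n,(R.T@(onz(c,u,v,z)-c['pos'])*1000).round(1))
E
python3 -m pendant '[[[0.011,0,0,0,0,0,0.4],[0.011,0,0,0,0,0,0.4],[0.011,0,0,0,0,0,0.4],[0.011,0,0,0,0,0,0.4],[0,0,0,0,0,0,0.4]]]'
python3 -m pendant '[[[0,0,0.008,0,0,0,0.4],[0,0,0.008,0,0,0,0.4],[0,0,0.008,0,0,0,0.4],[0,0,0.004,0,0,0,0.4],[0,0,0,0,0,0,0.4]]]'
```

```text
tip [ 27.3  -0.6 -11.8]
root [113.5   0.    0.3]
time: 9.2
position: [0.5323, -0.2392, 0.1975]
tool_rot: [0.994, 0.109, 0.0, 0.0]
ft_force: [-0.2, 0.3, -2.3]
grip_width: 0.0529
grip_force: 25.0
time: 9.82
position: [0.5309, -0.2393, 0.169]
tool_rot: [0.994, 0.109, -0.0, -0.0]
ft_force: [0.9, -0.4, -1.5]
grip_width: 0.0528
grip_force: 25.0
```

```bash
python3 -m pendant '[[[0.001,0,0.002,0,0,0,0.4],[0,0,0.002,0,0,0,0.4],[0,0,0.001,0,0,0,0.4],[0,0,0,0,0,0,0.4],[0,0,0,0,0,0,0.4]]]'
```

```text
time: 10.45
position: [0.5324, -0.2392, 0.1649]
tool_rot: [0.994, 0.109, 0.0, 0.0]
ft_force: [-0.6, 0.4, -0.4]
grip_width: 0.0529
grip_force: 25.0
```

```bash
python3 -m pendant '[[[0,0,0.001,0,0,0,0.4],[0,0,0,0,0,0,0.4],[0,0,0,0,0,0,0.7],[0,0,0,0,0,0,1],[0,0,0,0,0,0,1]]]'
python3 -m pendant '[[[0,0,0,0,0,0,1],[0,0,0,0,0,0,1],[0,0,0,0,0,0,1],[0,0,0,0,0,0,1],[0,0,0,0,0,0,1]]]'
python3 - <<'E'
from h import *
go([.53,-.239,.3],12.5)
snap('scene','s3.png');snap('wrist','w4.png')
s=cv2.imread('pics/s3.png')[190:350,40:240];w=cv2.imread('pics/w4.png')[0:240,110:410]
cv2.imwrite('pics/c4.png',np.hstack([cv2.resize(s,(400,320)),cv2.resize(w,(400,320))]))
E
```

```text
time: 11.08
position: [0.5322, -0.2392, 0.1633]
tool_rot: [0.994, 0.109, -0.0, -0.0]
ft_force: [0.8, 0.3, 1.5]
grip_width: 0.0735
grip_force: 0.0
time: 11.7
position: [0.5322, -0.2391, 0.1636]
tool_rot: [0.994, 0.109, -0.0, 0.0]
ft_force: [-1.0, 0.7, 0.3]
grip_width: 0.0873
grip_force: 0.0
t 11.7 pos [ 0.5322 -0.2391  0.1636] cur yaw -167.5 shift [  -2.1   -0.6 -136.4] az -0.0 shift after turn [  -2.1   -0.6 -136.4] tilt 0.0 q6 [-0.61  0.56  1.61 -0.    0.98  0.74] w 0.0873 F [-0.97  0.66  0.34]
```

View pics/c4.png

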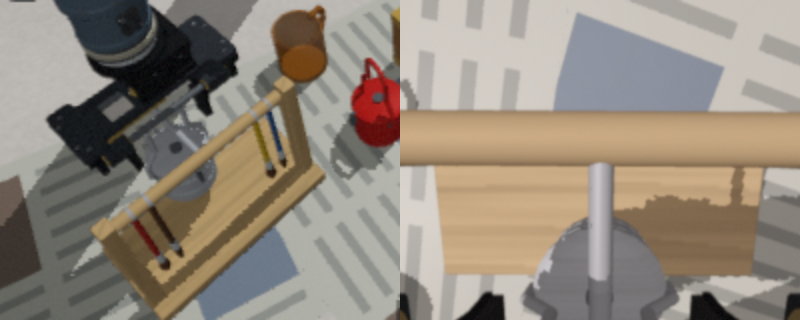

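The washer hangs on the hook, seated centrally and free of the fingers. I'll retreat straight up and go to the handle.

```bash
python3 -m pendant '[[[0,0,-0.01,0,0,0,1],[0,0,-0.02,0,0,0,1],[0,0,-0.04,0,0,0,1],[0,0,-0.055,0,0,0,1],[0,0,-0.055,0,0,0,1]]]'
python3 -m pendant '[[[0,0,0,0,0,7,1],[0,0,0,0,0,0,1],[0,0,0,0,0,0,1],[0,0,0,0,0,0,1],[0,0,0,0,0,0,1]]]'
python3 - <<'E'
from h import *
go([.450,.239,.30],5.4)
E
```

```text
time: 12.42
position: [0.532, -0.2389, 0.3459]
tool_rot: [0.994, 0.109, 0.0, 0.0]
ft_force: [0.6, -1.4, -0.5]
grip_width: 0.087
grip_force: 0.0
time: 13.05
position: [0.5321, -0.239, 0.3428]
tool_rot: [0.999, 0.048, -0.001, -0.0]
ft_force: [0.6, -0.3, -0.5]
grip_width: 0.0868
grip_force: 0.0
t 13.05 pos [ 0.5321 -0.239   0.3428] cur yaw -174.5 shift [ -35.6 -483.6   43.3] az 0.1 shift after turn [ -36.7 -483.5   43.3] tilt 0.08 q6 [-0.61  0.37  1.4   0.    1.38  0.86] w 0.0868 F [ 0.64 -0.31 -0.46]
```

```bash
python3 -m pendant '[[[-0.004,-0.05,0,0,0,0,1],[-0.004,-0.05,0,0,0,0,1],[-0.004,-0.05,0,0,0,0,1],[-0.004,-0.05,0,0,0,0,1],[-0.004,-0.05,0,0,0,0,1]]]'
python3 -m pendant '[[[-0.004,-0.05,0,0,0,0,1],[-0.004,-0.05,0,0,0,0,1],[-0.004,-0.05,0,0,0,0,1],[-0.004,-0.05,0,0,0,0,1],[0,-0.033,0.04,0,0,0,1]]]'
python3 -m pendant '[[[0,0,0,0,0,0,1],[0,0,0,0,0,0,1],[0,0,0,0,0,0,1],[0,0,0,0,0,0,1],[0,0,0,0,0,0,1]]]'
python3 - <<'E'
from h import *
go([.450,.239,.30],5.4)
snap('wrist','w5.png')
cv2.imwrite('pics/c5.png',cv2.resize(cv2.imread('pics/w5.png')[90:290,160:390],(690,600)))
s=snap('scene','s4.png')
E
```

```text
time: 13.68
position: [0.488, 0.0093, 0.3434]
tool_rot: [0.999, 0.048, -0.0, -0.0]
ft_force: [0.6, -0.2, -0.6]
grip_width: 0.0875
grip_force: 0.0
time: 14.3
position: [0.452, 0.241, 0.3058]
tool_rot: [0.999, 0.049, 0.004, -0.001]
ft_force: [0.7, -0.1, -0.8]
grip_width: 0.0872
grip_force: 0.0
time: 14.92
position: [0.4506, 0.2377, 0.3041]
tool_rot: [0.999, 0.047, 0.001, -0.0]
ft_force: [-1.0, -0.7, -0.6]
grip_width: 0.087
grip_force: 0.0
t 14.93 pos [0.4506 0.2377 0.3041] cur yaw -174.6 shift [-0.5 -1.3  4.1] az 0.0 shift after turn [-0.5 -1.3  4.1] tilt 0.07 q6 [ 0.27  0.29  1.63 -0.    1.23  1.74] w 0.087 F [-0.96 -0.73 -0.57]
```

View pics/c5.png

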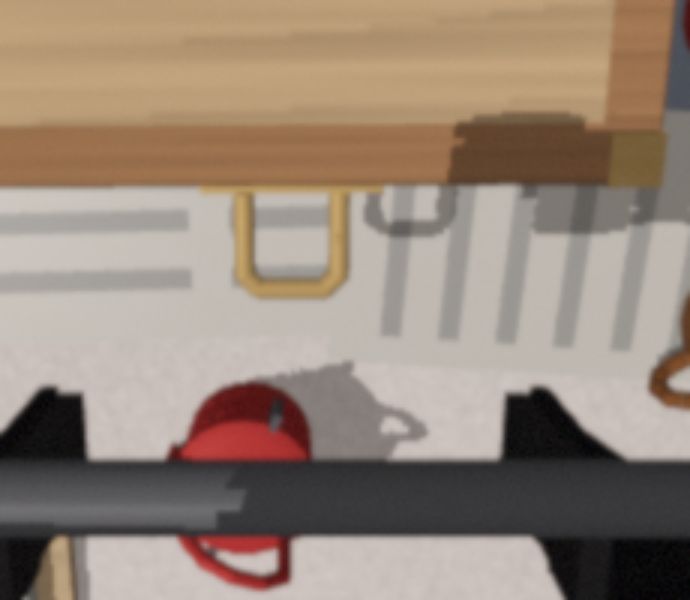

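The handle is at crop x 234–348 and y 187–298, which is wrist px columns 238–276 and rows 152–189. The lid edge is parallel to the rows.

```bash
python3 - <<'E'
from h import *
c=wcam('w5.png');R=Ro.from_quat(c['rot']).as_matrix()
for n,u,v in[('L',238,168),('R',276,168),('end',257,189.3),('edge',257,152.5)]:
  p=onz(c,u,v,.1075);print(n,p.round(4),(R.T@(p-c['pos'])*1000).round(1))
E
```

```text
L [0.4615 0.2648 0.1075] [ 13.2 -25.9 196.7]
R [0.4661 0.2171 0.1075] [ 13.3  22.1 196.7]
end [0.4363 0.2383 0.1075] [-14.4  -1.9 196.6]
edge [0.4832 0.2428 0.1075] [ 32.7  -1.9 196.7]
```

```bash
python3 -m pendant '[[[0.006,-0.002,0.04,0,0,0,1],[0,0,0.05,0,0,0,1],[0,0,0.05,0,0,0,1],[0,0,0.04,0,0,0,1],[0,0,0.022,0,0,0,1]]]'
python3 -m pendant '[[[0,0,0,0,0,0,1],[0,0,0,0,0,0,1],[0,0,0,0,0,0,0.5],[0,0,0,0,0,0,0.4],[0,0,0,0,0,0,0.4]]]' 12
python3 -m pendant '[[[0,0,0,0,0,0,0.4],[0,0,0,0,0,0,0.4],[0,0,0,0,0,0,0.4],[0,0,0,0,0,0,0.4],[0,0,0,0,0,0,0.4]]]'
python3 - <<'E'
from h import *
go([.457,.239,.1],5.4)
E
```

```text
time: 15.65
position: [0.455, 0.2404, 0.0995]
tool_rot: [0.999, 0.048, -0.002, 0.0]
ft_force: [0.2, 0.3, -0.1]
grip_width: 0.0867
grip_force: 0.0
time: 16.27
position: [0.4562, 0.2409, 0.1021]
tool_rot: [0.999, 0.048, 0.001, -0.0]
ft_force: [0.1, -0.5, 0.7]
grip_width: 0.0648
grip_force: 0.0
time: 16.9
position: [0.456, 0.2393, 0.1015]
tool_rot: [0.999, 0.049, -0.0, 0.001]
ft_force: [1.5, -5.9, 1.8]
grip_width: 0.0486
grip_force: 12.0
t 16.9 pos [0.456  0.2393 0.1015] cur yaw -174.4 shift [0.9 0.4 1.5] az 0.2 shift after turn [0.9 0.4 1.5] tilt 0.15 q6 [ 0.27  0.59  1.82 -0.    0.73  1.74] w 0.0486 F [ 1.54 -5.88  1.83]
```

```bash
python3 -m pendant '[[[0.0006,0.0015,-0.0094,0,0,0,0.4],[0.001,0,-0.0095,0,0,0,0.4],[0.0013,0,-0.0094,0,0,0,0.4],[0.0016,0,-0.0094,0,0,0,0.4],[0.0017,0,-0.0093,0,0,0,0.4]]]'
python3 - <<'E'
from h import *
go([.457,.239,.1],5.4)
E
```

```text
time: 17.52
position: [0.4625, 0.2399, 0.1493]
tool_rot: [0.999, 0.048, 0.0, 0.0]
ft_force: [0.9, -0.7, -1.5]
grip_width: 0.0486
grip_force: 12.0
t 17.52 pos [0.4625 0.2399 0.1493] cur yaw -174.5 shift [-5.5  0.4 49.3] az 0.1 shift after turn [-5.5  0.4 49.3] tilt 0.03 q6 [ 0.26  0.51  1.77 -0.    0.85  1.74] w 0.0486 F [ 0.86 -0.72 -1.49]
```

```bash
python3 -m pendant '[[[0.0024,0,-0.0092,0,0,0,0.4],[0.0028,0,-0.0091,0,0,0,0.4],[0.0031,0,-0.009,0,0,0,0.4],[0.0034,0,-0.0088,0,0,0,0.4],[0.0038,0,-0.0087,0,0,0,0.4]]]'
python3 -m pendant '[[[0.0041,0,-0.0086,0,0,0,0.4],[0.0045,0,-0.0084,0,0,0,0.4],[0.0048,0,-0.0082,0,0,0,0.4],[0.0052,0,-0.008,0,0,0,0.4],[0.0055,0,-0.0077,0,0,0,0.4]]]'
python3 - <<'E'
from h import *
go([.457,.239,.1],5.4)
E
```

```text
time: 18.15
position: [0.4779, 0.2415, 0.1939]
tool_rot: [0.999, 0.048, -0.0, -0.0]
ft_force: [0.1, -0.4, -2.3]
grip_width: 0.048
grip_force: 12.0
time: 18.77
position: [0.5019, 0.2439, 0.2347]
tool_rot: [0.999, 0.048, -0.0, -0.0]
ft_force: [-0.4, 1.1, -1.6]
grip_width: 0.0482
grip_force: 12.0
t 18.77 pos [0.5019 0.2439 0.2347] cur yaw -174.5 shift [-45.1   0.6 134.8] az 0.1 shift after turn [-45.1   0.7 134.8] tilt 0.02 q6 [0.25 0.44 1.6  0.   1.1  1.73] w 0.0482 F [-0.37  1.07 -1.58]
```

```bash
python3 -m pendant '[[[0.0058,0,-0.0075,0,0,0,0.4],[0.0061,0,-0.0073,0,0,0,0.4],[0.0064,0,-0.0071,0,0,0,0.4],[0.0066,0,-0.0069,0,0,0,0.4],[0.0069,0,-0.0066,0,0,0,0.4]]]'
python3 -m pendant '[[[0.0036,0,-0.0031,0,0,0,0.4],[0.0036,0,-0.003,0,0,0,0.4],[0.0036,0,-0.003,0,0,0,0.4],[0.0036,0,-0.003,0,0,0,0.4],[0,0,0,0,0,0,0.4]]]'
python3 -m pendant '[[[0,0,0,0,0,0,0.4],[0,0,0,0,0,0,0.4],[0,0,0,0,0,0,0.4],[0,0,0,0,0,0,0.4],[0,0,0,0,0,0,0.4]]]'
python3 - <<'E'
from h import *
go([.457,.239,.1],5.4)
snap('scene','s5.png')
cv2.imwrite('pics/c6.png',cv2.resize(cv2.imread('pics/s5.png')[60:270,60:380],(800,525)))
E
```

```text
time: 19.4
position: [0.5339, 0.2471, 0.2702]
tool_rot: [0.999, 0.048, 0.0, -0.0]
ft_force: [-0.0, 2.5, -1.2]
grip_width: 0.0483
grip_force: 12.0
time: 20.02
position: [0.5482, 0.2485, 0.282]
tool_rot: [0.999, 0.048, 0.001, -0.0]
ft_force: [-0.4, 3.8, -0.6]
grip_width: 0.0483
grip_force: 12.0
time: 20.65
position: [0.5476, 0.2484, 0.2816]
tool_rot: [0.999, 0.048, 0.0, -0.0]
ft_force: [-0.8, 4.9, -0.9]
grip_width: 0.0483
grip_force: 12.0
t 20.65 pos [0.5476 0.2484 0.2816] cur yaw -174.5 shift [-91.2   0.8 181.6] az 0.1 shift after turn [-91.2   1.  181.6] tilt 0.04 q6 [0.24 0.45 1.44 0.   1.26 1.71] w 0.0483 F [-0.76  4.93 -0.9 ]
```

View pics/c6.png

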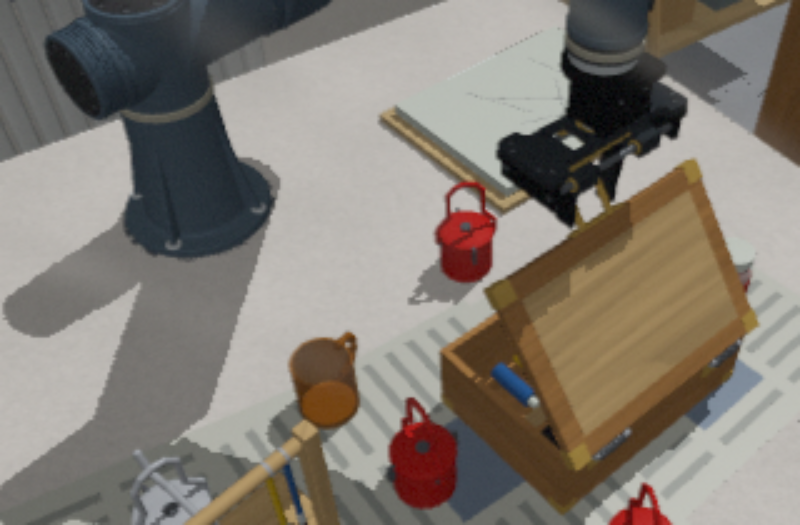

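```bash
python3 -m pendant '[[[-0.0036,-0.001,0.003,0,0,0,0.4],[-0.0036,0,0.003,0,0,0,0.4],[-0.0036,0,0.003,0,0,0,0.4],[-0.0036,0,0.0031,0,0,0,0.4],[-0.0035,0,0.0032,0,0,0,0.4]]]'
python3 -m pendant '[[[-0.0034,0,0.0033,0,0,0,0.4],[-0.0034,0,0.0034,0,0,0,0.4],[-0.0033,0,0.0034,0,0,0,0.4],[-0.0033,0,0.0036,0,0,0,0.4],[0,0,0,0,0,0,0.4]]]'
python3 -m pendant '[[[0,0,0,0,0,0,0.4],[0,0,0,0,0,0,0.4],[0,0,0,0,0,0,0.4],[0,0,0,0,0,0,0.4],[0,0,0,0,0,0,0.4]]]'
python3 - <<'E'
from h import *
go([.457,.239,.1],5.4)
s5=dict(np.load('pics/s5.png.npz'))
s=snap('scene','s6.png')
cv2.imwrite('pics/c7.png',cv2.resize(cv2.imread('pics/s6.png')[60:320,60:380],(738,600)))
cx=np.array([np.cos(.0945),np.sin(.0945),0]);cy=np.array([-cx[1],cx[0],0]);h=np.array([.456,.2393,.1])+cx*.2375
for th in(.65,.70,.75,.8,.84,.88,.92):
  print(th,[proj(s,h+cy*b+cx*(-.21*np.cos(th)+.015*np.sin(th))+np.array([0,0,.21*np.sin(th)+.015*np.cos(th)])).round(1) for b in(-.15,.15)])
E
```

```text
time: 21.32
position: [0.5296, 0.2467, 0.2662]
tool_rot: [0.999, 0.048, 0.0, 0.001]
ft_force: [0.9, -0.6, -0.4]
grip_width: 0.0485
grip_force: 12.0
time: 21.95
position: [0.5161, 0.2454, 0.2523]
tool_rot: [0.999, 0.048, -0.0, 0.001]
ft_force: [1.0, -5.8, -0.5]
grip_width: 0.0482
grip_force: 12.0
time: 22.58
position: [0.5166, 0.2454, 0.2528]
tool_rot: [0.999, 0.048, -0.0, 0.001]
ft_force: [1.8, -5.3, -0.0]
grip_width: 0.0487
grip_force: 12.0
t 22.57 pos [0.5166 0.2454 0.2528] cur yaw -174.5 shift [-59.9   0.5 152.8] az 0.1 shift after turn [-59.9   0.6 152.8] tilt 0.08 q6 [ 0.25  0.43  1.55 -0.    1.16  1.72] w 0.0487 F [ 1.83 -5.27 -0.04]
0.65 [array([246.3, 177.3]), array([326.1, 127.2])]
0.7 [array([248.2, 176.8]), array([328.4, 126.3])]
0.75 [array([250.2, 176.4]), array([330.9, 125.5])]
0.8 [array([252.3, 176.3]), array([333.4, 125. ])]
0.84 [array([254.1, 176.3]), array([335.6, 124.6])]
0.88 [array([255.9, 176.4]), array([337.8, 124.3])]
0.92 [array([257.9, 176.6]), array([340. , 124.2])]
```

View pics/c7.png

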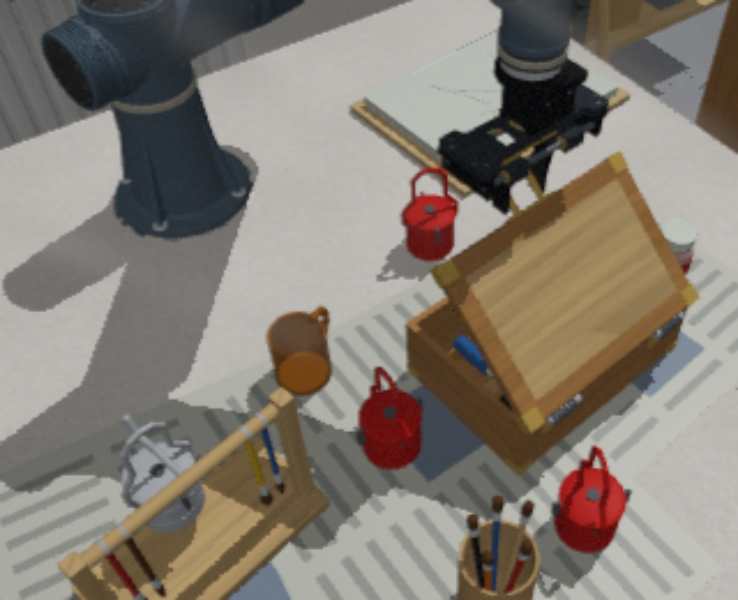

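The lid is at about 0.70 rad: its right corner at px (328,127) matches the prediction, and so does the arm position. The gripper holds it steady and the washer hangs on the hook, so I'm handing in.

```bash
python3 -c "from rig import hand_in;print(hand_in())"
```

```text
the job is handed in; nothing more can be done
None
```

I handed the job in with the washer hanging on the rack's hook; I raised the lid to about 0.88 rad, eased it back, and the gripper now holds it at about 0.70 rad (about 22.6 s of 69 s used; no verdict was returned).

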